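# Restart the tube roller mixer at speed four

## Task

The tube roller mixer has tripped and only restarts from off: with a fingertip, push the lever of its speed selector back to off (the red mark), then push it clockwise, as seen from above, by four clicks to speed four, the fourth white mark. Only then press the green start button fully down and let it go. Grasp nothing, do not force the selector or the button, and leave the tubes, the rack and the scanner where they are.

Things in the scene. Friction and masses are not known exactly. Their poses are not given: they have to be found in the camera images.
- mixer: tube roller mixer, a fixed two-tone blue case 240 mm (x) by 400 mm (y) by 90 mm high; origin on the bench under its centre; x points from its front to its back, z up. Flat control panel (negative y end) 90 mm above the bench, with the selector at x -35, y -115 mm and the start button at x 75, y -115 mm. White rollers fill y -32 to 196 mm and reach 119 mm above the bench
- selector_axis (a point): point on the selector's vertical turning axis at the height of the lever's top, 130 mm above the bench; fixed to the mixer, with the mixer's axes. Around the axis lies a fixed black disc of 100 mm diameter whose top is 95 mm above the bench; the scale marks lie just outside it
- selector_tip (a point): top of the outer end of the selector's lever, 50 mm from the axis, 130 mm above the bench; x axis along the lever, outwards. The lever is a grey one-sided bar with a white line on top, 12 mm wide, with upright flanks 100 to 130 mm above the bench, from a hub of 24 mm diameter out to 50 mm
- selector (a joint): angle (rad): 0 at off (lever to the mixer's -y and the red mark), growing clockwise from above. Seven click positions 0.524 rad (30 degrees) apart: off 0, speed four 2.094, speed six 3.142; stops 0.04 beyond both ends. A click takes 1 to 1.5 N sideways at 38 mm radius; past halfway the lever snaps into the next position and stays. Starts at speed two to five, rarely between clicks
- start (a joint): travel of the green start button (m): 0 released, 0.006 fully down; it springs back up, and takes 5 N to push fully down
- start_top (a point): centre of the top of the green start button (28 mm diameter, 112 mm above the bench), pressed straight down; it stands in a black round housing whose top is 102 mm above the bench
- tube_a: a loose capped sample tube, 16 mm diameter by 100 mm, dark red with an orange cap, lying along the rollers nearer the mixer's front; origin at its centre, length along y. Leave alone
- tube_b: a second such tube, nearer the mixer's back. Leave alone
- rack: loose grey tube rack, 200 (x) by 100 (y) by 60 mm, with six orange-capped tubes standing in it up to 102 mm above the bench; origin under its centre. Leave alone
- scanner: loose grey hand-held code reader lying on its side, about 110 by 170 mm and 36 mm high; origin under its head. Leave alone

How it is judged:
By the outcome, as a careful person would: the job done as asked, in the order asked, and still so for the second after the job is handed in, with the robot touching nothing.
It also fails if it takes over 72 s, if anything falls off the work surface, if the arm or the gripper's body presses on something with over 40 N, if the wrist force passes 120 N, or if a joint passes its speed limit or range.

## Robot

A 6-joint arm with a two-finger parallel gripper is mounted at the origin on the work surface. World frame = base frame: x ahead of the robot, y to its left, z up, the work surface at z = 0. Lengths are in m, angles in degrees, forces in N, time in s.
With the tool pointing down it reaches from about 0.3 to 0.75 m from the base axis. Payload 8.5 kg.
Tool frame: the origin (TCP) lies at the very end of the fingers, on their centre line; the grasp point (between the pads) lies 19 mm behind it; z points along the fingers, y is the line along which they close (so a half turn about z gives the same grasp; the last joint's range is limited). The gripper opens to 85 mm and grips with 20 to 120 N. Pads are 22 mm wide; open, the fingers measure 114 mm over their backs; the gripper's body (76 mm by 85 mm) begins 54 mm behind the grasp point. The pads swing forward as they close: fully open they stand 13 mm farther back than shut.
Start: joints at [-81.95, 21.807, 74.336, -0, 83.858, -12.336], TCP at [0.192, -0.516, 0.231] pointing down, gripper open.
Joint ranges: [-178.18, 178.18], [-50.72, 133.34], [12.68, 142.11], [-81.47, 261.47], [9.98, 163.14], [-165.26, 165.26]. Speed limits (degrees/s): [136.94, 136.94, 180, 180, 180, 180].

## Interface

Orientations are given as [roll, pitch, yaw] about the fixed x, y, z axes, in that order (R = Rz(yaw) Ry(pitch) Rx(roll)).
In Python, from workcell import * gives the robot as it stands. The module is installed in compiled form; this text tells all that it offers.
- The arm moves only by the tool arm_command, never from a script. Its argument "rows" is a list of rows, each an object of numbers: "rx", "ry", "rz": the turn, a rotation vector about the tool's x, y, z in units of 6 degrees (1.0 is 6 degrees); "dx", "dy", "dz": the shift along the tool's x, y, z in units of 30 mm (1.0 is 30 mm); "fingers": the opening, from 0 (shut) to 1 (fully open). A call has 1 to 12 rows; each row shifts and turns the commanded pose from where the row before left it, along the tool's axes as they then stand; what a row does not reach is not made up. A row lasts 1/10 s, in which the tool goes at most 50 mm and 8.59 degrees, less where a joint would pass 70% of its speed; a pose out of reach is approached as far as the arm can. A call is refused whole if a number of a shift passes 1 or a number of a turn 1, either way. A call with a gripper value outside its range is refused whole. The fingers move at their own pace and stop on an object; "grip_force" is the grip in N (left out, the last holds). Time passes only in rows, so rows that do not move let the fingers close. It gives the time, the measured TCP pose, the force, the opening and the grip force at its end, in the units of the state.
- sense(): the state, without advancing time (a new reading comes with each control period).
- snapshot(name): name is "scene" or "top" or "wrist"; returns the picture (480x640x3 uint8, red, green, blue); there is no depth.
- get_calibration(name): a dict with "intrinsics" (3x3 intrinsics, pixels), "rvec" (rotation vector, rad) and "tvec" (3), from world to camera coordinates, as OpenCV has them; the wrist camera has in their place "tool_from_camera" (4x4, takes a point from camera to tool coordinates, whose origin is the TCP and whose axes are the flange's). Camera axes: x right, y down, z forward; pixel columns grow to the right and rows downward; lengths in m; the calibration is good to about 2 mm. A picture is of the moment at which its call begins: read the wrist's pose just before it. get_calibration takes no time and is no camera call.
- close_job(): hands the job in; it is judged then, once.
The state is a dict: "t": time; "joint_pos": joint angles; "qd": joint speeds; "joint_torque": joint torques, N m; "tool_pos": TCP position; "ee_rot": TCP orientation; "force": force on the tool from outside, world axes, zero at the start; "torque": the same for the moment, N m; "finger_gap": finger opening in m; "grasp_force": force on a finger pad.
Only numpy, scipy, OpenCV 4.12 (cv2) and the standard library are available. Lean on these libraries where they do the work, as an engineer would, in place of code of your own. Each camera call takes 0.05 s, during which the arm holds its last target. There are 200 camera calls.

## Working session

There is one attempt and no reset: what is moved stays moved. The work goes in short steps, Python scripts to look and compute and a tool call to move; the robot and the scene stay as the last step left them, time stands still between calls to the robot, and variables do not carry over. Pictures are saved under pics/ and viewed, at most 10 in all, crops included, and the job is handed in when it is done.

Besides the shell and the picture viewer there is one more tool, called after "Request:" as a command line: name --argument value ..., lists and objects as JSON in quotes. arm_command: Moves the arm, as the interface text tells. Its arguments: {"type":"object","properties":{"rows":{"type":"array"},"grip_force":{"type":"number"}},"required":["rows"]}

```bash
mkdir -p pics; python3 - <<'E'
from workcell import *
import cv2
s=sense();print(s)
for n in("scene","top"):
    cv2.imwrite(f"pics/{n}0.png",snapshot(n)[:,:,::-1]);print(get_calibration(n))
print(get_calibration("wrist"))
E
```

```text
{'t': 0.0, 'joint_pos': array([-8.19486712e+01,  2.18413902e+01,  7.43868015e+01,  1.31779009e-03,
        8.38571507e+01, -1.23365471e+01]), 'qd': array([ 0.06721817,  0.00313386,  0.00543978, -0.03555507,  0.09520614,
        0.05564486]), 'joint_torque': array([-1.78171333e-03, -4.48466349e+01, -2.31279945e+01, -2.21172613e-04,
        4.87877405e-03,  1.91704679e-06]), 'tool_pos': array([ 0.19155904, -0.51524243,  0.23069597]), 'ee_rot': array([-1.79916908e+02, -1.95134528e-02,  2.03877197e+01]), 'force': array([-0.83346585,  0.53776167, -0.61881001]), 'torque': array([ 0.03771164, -0.00483141, -0.05010161]), 'grasp_force': 0.0, 'finger_gap': 0.08560581603901103}
{'intrinsics': array([[611.158971  ,   0.        , 309.90515537],
       [  0.        , 611.158971  , 231.02648756],
       [  0.        ,   0.        ,   1.        ]]), 'rvec': array([ 1.79322762,  1.93210972, -0.6159766 ]), 'tvec': array([ 0.01904601, -0.36487892,  1.82826797])}
{'intrinsics': array([[618.87763607,   0.        , 329.53124571],
       [  0.        , 618.87763607, 238.72381415],
       [  0.        ,   0.        ,   1.        ]]), 'rvec': array([ 2.1636889 , -2.10175791,  0.19310778]), 'tvec': array([-0.01729753,  0.55873337,  1.58641263])}
{'intrinsics': array([[401.39382191,   0.        , 321.17240715],
       [  0.        , 401.39382191, 241.40037189],
       [  0.        ,   0.        ,   1.        ]]), 'tool_from_camera': array([[ 5.46045158e-04, -9.59034664e-01, -2.83288218e-01,
         7.30250726e-02],
       [ 9.99999724e-01,  6.66154361e-04, -3.27652581e-04,
         6.30764626e-05],
       [ 5.02943864e-04, -2.83287961e-01,  9.59034764e-01,
        -1.42359631e-01],
       [ 0.00000000e+00,  0.00000000e+00,  0.00000000e+00,
         1.00000000e+00]])}
```

View pics/top0.png

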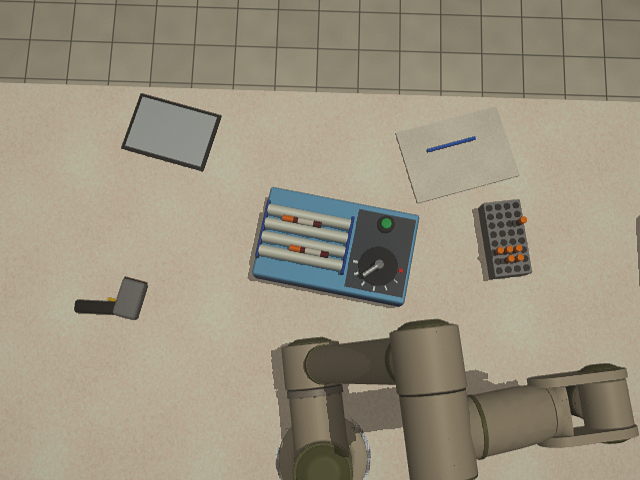

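View pics/scene0.png

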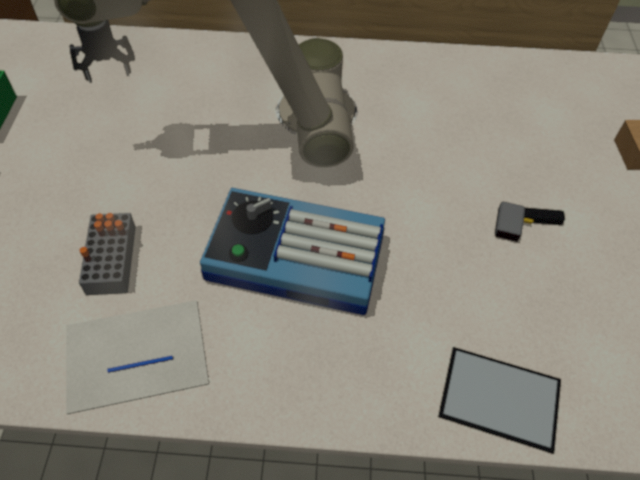

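The top picture shows the mixer with its button at (386,224), selector hub at about (379,265), red mark at (401,270), and the lever pointing to about (363,276). The scene picture agrees: button (238,250), red mark (229,212), lever tip (277,207).

```bash
cat >h.py <<'E'
from workcell import *
import numpy as np, cv2
from scipy.spatial.transform import Rotation as R
def cam(n,s=None):
    c=get_calibration(n)
    if n=="wrist":
        T=np.eye(4);T[:3,:3]=R.from_euler("xyz",s["ee_rot"],degrees=True).as_matrix();T[:3,3]=s["tool_pos"]
        T=T@c["tool_from_camera"];return c["intrinsics"],T[:3,:3],T[:3,3]
    r=cv2.Rodrigues(c["rvec"])[0];return c["intrinsics"],r.T,-r.T@c["tvec"]
def px(C,u,v,z):
    K,r,o=C;d=r@np.linalg.solve(K,[u,v,1]);return o+d*(z-o[2])/d[2]
def proj(C,p):
    K,r,o=C;q=K@(r.T@(np.asarray(p)-o));return q[:2]/q[2]
E
python3 - <<'E'
from h import *
T=cam("top");S=cam("scene")
b=px(T,386,224,.112);b2=px(S,238,250,.112)
r=px(T,401,270,.09);r2=px(S,229,212,.09)
t=px(T,363,276,.13);h=px(T,379,265,.13);t2=px(S,277,207,.13)
print(b,b2,r,r2,t,t2,h)
d=(b-h)[:2];print(np.linalg.norm(d),"yaw",np.degrees(np.arctan2(d[1],d[0])))
E
```

```text
[ 0.59030132 -0.14379054  0.112     ] [ 0.59949658 -0.14226707  0.112     ] [ 0.47609177 -0.18573116  0.09      ] [ 0.47594983 -0.18336349  0.09      ] [ 0.45318844 -0.08654288  0.13      ] [ 0.4825812  -0.06462337  0.13      ] [ 0.48189981 -0.1259049   0.13      ]
0.10986711594580392 yaw -9.36907135245576
```

Request:
arm_command --rows '[{"dx": 0.4, "dy": -0.25, "fingers": 0}, {"dx": 0.85, "dy": -0.55, "fingers": 0}, {"dx": 0.85, "dy": -0.55, "fingers": 0}, {"dx": 0.85, "dy": -0.55, "fingers": 0}, {"dx": 0.85, "dy": -0.55, "fingers": 0}, {"dx": 0.85, "dy": -0.55, "fingers": 0}, {"dx": 0.85, "dy": -0.55, "fingers": 0}, {"dx": 0.85, "dy": -0.55, "fingers": 0}, {"dx": 0.85, "dy": -0.55, "fingers": 0}, {"dx": 0.85, "dy": -0.55, "fingers": 0}, {"dx": 0.85, "dy": -0.55, "fingers": 0}, {"dx": 0.85, "dy": -0.55, "fingers": 0}]'

```text
invalid input
```

Request:
arm_command --rows '[{"dx": 0.85, "dy": -0.55, "fingers": 0}, {"dx": 0.85, "dy": -0.55, "fingers": 0}, {"dx": 0.85, "dy": -0.55, "fingers": 0}, {"dx": 0.85, "dy": -0.55, "fingers": 0}, {"dx": 0.4, "dy": -0.25, "fingers": 0}, {"fingers": 0}, {"fingers": 0}, {"fingers": 0}]'

```text
invalid input
```

```bash
python3 - <<'E'
from h import *
s=sense();im=snapshot("wrist");cv2.imwrite("pics/w1.png",im[:,:,::-1])
print(s["t"],s["tool_pos"],s["ee_rot"],s["finger_gap"],s["joint_pos"])
np.save("w1.npy",np.r_[s["tool_pos"],s["ee_rot"]])
E
```

```text
0.1 [ 0.19156388 -0.51529025  0.23077329] [-1.79928341e+02 -1.75460457e-02  2.03877252e+01] 0.08563577222909104 [-8.19491236e+01  2.18377285e+01  7.43794953e+01  1.84077363e-03
  8.38565297e+01 -1.23370579e+01]
```

View pics/w1.png

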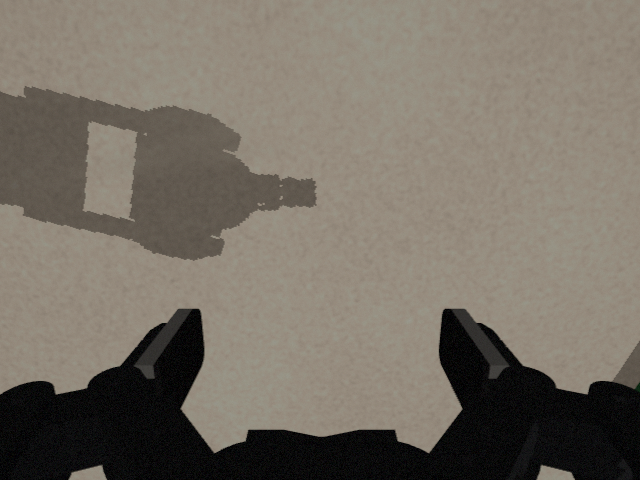

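The wrist picture shows only bare bench and the open fingers, because the moves were refused. I'll retry with every field filled in.

Request:
arm_command --rows '[{"dx": 0.4, "dy": -0.25, "dz": 0, "rx": 0, "ry": 0, "rz": 0, "fingers": 0}]'

```text
t: 0.25
tool_pos: [0.1998, -0.5046, 0.2308]
ee_rot: [-180.0, 0.0, 20.3]
force: [0.2, -0.3, -0.4]
finger_gap: 0.0732
grasp_force: 0.0
```

Request:
arm_command --rows '[{"dx": 0.85, "dy": -0.55, "dz": 0, "rx": 0, "ry": 0, "rz": 0, "fingers": 0}, {"dx": 0.85, "dy": -0.55, "dz": 0, "rx": 0, "ry": 0, "rz": 0, "fingers": 0}, {"dx": 0.85, "dy": -0.55, "dz": 0, "rx": 0, "ry": 0, "rz": 0, "fingers": 0}, {"dx": 0.85, "dy": -0.55, "dz": 0, "rx": 0, "ry": 0, "rz": 0, "fingers": 0}, {"dx": 0.85, "dy": -0.55, "dz": 0, "rx": 0, "ry": 0, "rz": 0, "fingers": 0}, {"dx": 0.85, "dy": -0.55, "dz": 0, "rx": 0, "ry": 0, "rz": 0, "fingers": 0}, {"dx": 0.85, "dy": -0.55, "dz": 0, "rx": 0, "ry": 0, "rz": 0, "fingers": 0}, {"dx": 0.85, "dy": -0.55, "dz": 0, "rx": 0, "ry": 0, "rz": 0, "fingers": 0}]'

```text
t: 1.05
tool_pos: [0.3461, -0.3074, 0.2313]
ee_rot: [-180.0, -0.0, 20.4]
force: [0.8, 0.0, -0.5]
finger_gap: -0.0002
grasp_force: 0.0
```

Request:
arm_command --rows '[{"dx": 0.85, "dy": -0.55, "dz": 0, "rx": 0, "ry": 0, "rz": 0, "fingers": 0}, {"dx": 0.85, "dy": -0.55, "dz": 0, "rx": 0, "ry": 0, "rz": 0, "fingers": 0}, {"dx": 0.85, "dy": -0.55, "dz": 0, "rx": 0, "ry": 0, "rz": 0, "fingers": 0}, {"dx": 0.85, "dy": -0.55, "dz": 0, "rx": 0, "ry": 0, "rz": 0, "fingers": 0}, {"dx": 0.85, "dy": -0.55, "dz": 0, "rx": 0, "ry": 0, "rz": 0, "fingers": 0}, {"dx": 0.85, "dy": -0.55, "dz": 0, "rx": 0, "ry": 0, "rz": 0, "fingers": 0}, {"dx": 0.85, "dy": -0.55, "dz": 0, "rx": 0, "ry": 0, "rz": 0, "fingers": 0}, {"dx": 0.4, "dy": -0.25, "dz": 0, "rx": 0, "ry": 0, "rz": 0, "fingers": 0}, {"dx": 0, "dy": 0, "dz": 0, "rx": 0, "ry": 0, "rz": 0, "fingers": 0}, {"dx": 0, "dy": 0, "dz": 0, "rx": 0, "ry": 0, "rz": 0, "fingers": 0}]'

```text
t: 2.05
tool_pos: [0.4808, -0.128, 0.2312]
ee_rot: [180.0, 0.0, 20.4]
force: [-0.8, -0.6, 0.3]
finger_gap: -0.0002
grasp_force: 0.0
```

```bash
python3 - <<'E'
from h import *
s=sense();im=snapshot("wrist");cv2.imwrite("pics/w2.png",im[:,:,::-1])
print(s["t"],s["tool_pos"],s["ee_rot"],s["finger_gap"],s["joint_pos"])
np.save("w2.npy",np.r_[s["tool_pos"],s["ee_rot"]])
E
```

```text
2.05 [ 0.48076415 -0.12802168  0.23123665] [1.79999503e+02 2.72031665e-02 2.04048232e+01] -0.00021130202609381406 [-2.85608035e+01  1.65494618e+01  8.23819607e+01 -2.11008356e-02
  8.10860625e+01  4.10376459e+01]
```

View pics/w2.png

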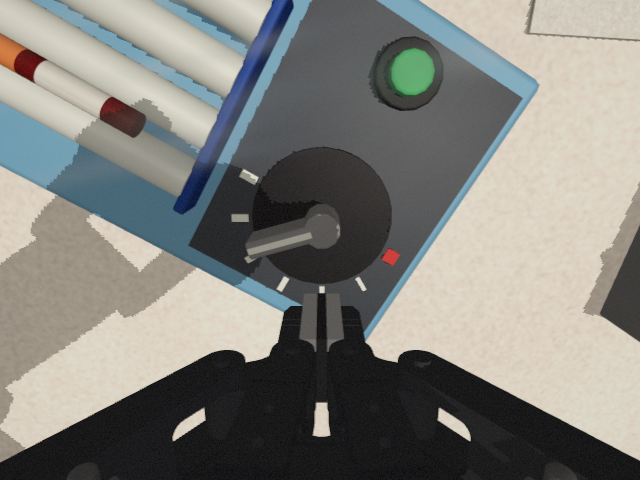

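The wrist picture shows the button at (412,72), hub at (323,227), lever end at about (250,247), red mark at (391,257) and the white marks round to mark 6 at (249,176). The lever is near the fourth mark.

```bash
python3 - <<'E'
from h import *
w=np.load("w2.npy");C=cam("wrist",dict(tool_pos=w[:3],ee_rot=w[3:]))
P=lambda u,v,z:px(C,u,v,z)[:2]
b=P(412,72,.112);h=P(323,227,.13);t=P(249,247,.13);d=b-h
yaw=np.degrees(np.arctan2(d[1],d[0]))
print("button",b,"hub",h,np.linalg.norm(d),yaw,np.linalg.norm(t-h))
# disc centre from red/marks circle
m=np.array([P(*q,.091) for q in[(391,257),(361,284),(322,290),(283,284),(249,258),(240,218),(249,176)]])
A=np.c_[2*m,np.ones(7)];x=np.linalg.lstsq(A,(m**2).sum(1),rcond=None)[0];c=x[:2]
print("marks centre",c,(x[2]+c@c)**.5)
ang=lambda p,c:np.degrees(np.arctan2(*(p-c)[::-1]))
print([round((yaw-90-ang(q,c))%360,1) for q in m],"lever",(yaw-90-ang(t,h))%360)
d=b-c;print(np.linalg.norm(d),ang(b,c), ang(m[0],c)+90)
E
```

```text
button [ 0.59588237 -0.14364698] hub [ 0.49092588 -0.12543574] 0.10652471142996973 -9.843518860523515 0.04880541521790007
marks centre [ 0.48759256 -0.12526684] 0.059170894079896896
[np.float64(359.7), np.float64(29.2), np.float64(58.9), np.float64(88.9), np.float64(119.8), np.float64(149.5), np.float64(180.4)] lever 134.12475788335124
0.10983857389232607 -9.633069263817074 -9.50019400670027
```

Request:
arm_command --rows '[{"dx": 0.4, "dy": -0.63, "dz": 0, "rx": 0, "ry": 0, "rz": 0, "fingers": 0}, {"dx": 0.41, "dy": -0.64, "dz": 0, "rx": 0, "ry": 0, "rz": 0, "fingers": 0}, {"dx": 0, "dy": 0, "dz": 0.8, "rx": 0, "ry": 0, "rz": 0, "fingers": 0}, {"dx": 0, "dy": 0, "dz": 0.8, "rx": 0, "ry": 0, "rz": 0, "fingers": 0}, {"dx": 0, "dy": 0, "dz": 0.8, "rx": 0, "ry": 0, "rz": 0, "fingers": 0}, {"dx": 0, "dy": 0, "dz": 0.7, "rx": 0, "ry": 0, "rz": 0, "fingers": 0}, {"dx": 0, "dy": 0, "dz": 0.5, "rx": 0, "ry": 0, "rz": 0, "fingers": 0}, {"dx": 0, "dy": 0, "dz": 0.3, "rx": 0, "ry": 0, "rz": 0, "fingers": 0}, {"dx": 0, "dy": 0, "dz": 0.2, "rx": 0, "ry": 0, "rz": 0, "fingers": 0}, {"dx": 0, "dy": 0, "dz": 0, "rx": 0, "ry": 0, "rz": 0, "fingers": 0}]'

```text
t: 3.1
tool_pos: [0.4905, -0.0841, 0.1081]
ee_rot: [-180.0, 0.0, 20.3]
force: [0.4, 0.2, 0.7]
finger_gap: -0.0001
grasp_force: 0.0
```

Request:
arm_command --rows '[{"dx": -0.113, "dy": -0.045, "dz": 0, "rx": 0, "ry": 0, "rz": -0.833, "fingers": 0}, {"dx": -0.113, "dy": -0.045, "dz": 0, "rx": 0, "ry": 0, "rz": -0.833, "fingers": 0}, {"dx": 0, "dy": 0, "dz": 0, "rx": 0, "ry": 0, "rz": 0, "fingers": 0}]'

```text
t: 3.4
tool_pos: [0.4834, -0.0841, 0.1091]
ee_rot: [179.9, -0.0, 30.4]
force: [0.0, 0.1, 0.0]
finger_gap: -0.0003
grasp_force: 0.0
```

```bash
cat >>h.py <<'E'
c=np.array([.4876,-.1253])
def fr():
    s=sense();y=np.radians(s["ee_rot"][2]);d=s["tool_pos"][:2]-c
    print(s["t"],"p",np.round(1e3*np.array([d@[np.cos(y),np.sin(y)],d@[np.sin(y),-np.cos(y)]]),1),"z",s["tool_pos"][2],"a",(170.4-s["ee_rot"][2])%360,"F",s["force"].round(1),"j",s["joint_pos"].round(0))
E
python3 -c "from h import *;fr()"
```

```text
3.4 p [ 17.3 -37.7] z 0.10906550799615616 a 139.9898804714246 F [0.  0.1 0. ] j [-24.  24.  94.  -0.  62.  36.]
```

Request:
arm_command --rows '[{"dx": -0.113, "dy": -0.045, "dz": 0, "rx": 0, "ry": 0, "rz": -0.833, "fingers": 0}, {"dx": -0.113, "dy": -0.045, "dz": 0, "rx": 0, "ry": 0, "rz": -0.833, "fingers": 0}, {"dx": -0.113, "dy": -0.045, "dz": 0, "rx": 0, "ry": 0, "rz": -0.833, "fingers": 0}, {"dx": -0.113, "dy": -0.045, "dz": 0, "rx": 0, "ry": 0, "rz": -0.833, "fingers": 0}, {"dx": -0.113, "dy": -0.045, "dz": 0, "rx": 0, "ry": 0, "rz": -0.833, "fingers": 0}, {"dx": -0.113, "dy": -0.045, "dz": 0, "rx": 0, "ry": 0, "rz": -0.833, "fingers": 0}, {"dx": -0.113, "dy": -0.045, "dz": 0, "rx": 0, "ry": 0, "rz": -0.833, "fingers": 0}, {"dx": -0.113, "dy": -0.045, "dz": 0, "rx": 0, "ry": 0, "rz": -0.833, "fingers": 0}, {"dx": -0.113, "dy": -0.045, "dz": 0, "rx": 0, "ry": 0, "rz": -0.833, "fingers": 0}, {"dx": -0.113, "dy": -0.045, "dz": 0, "rx": 0, "ry": 0, "rz": -0.833, "fingers": 0}]'

```text
t: 4.4
tool_pos: [0.4534, -0.1024, 0.1089]
ee_rot: [179.9, 0.0, 80.4]
force: [0.3, -0.1, 0.2]
finger_gap: 0.0002
grasp_force: 0.0
```

```bash
python3 -c "from h import *;fr()"
```

```text
4.4 p [ 16.9 -37.5] z 0.108874327814 a 89.98935168428316 F [ 0.3 -0.1  0.2] j [-27.  21.  98.   0.  60. -18.]
```

Request:
arm_command --rows '[{"dx": -0.113, "dy": -0.045, "dz": 0, "rx": 0, "ry": 0, "rz": -0.833, "fingers": 0}, {"dx": -0.113, "dy": -0.045, "dz": 0, "rx": 0, "ry": 0, "rz": -0.833, "fingers": 0}, {"dx": -0.113, "dy": -0.045, "dz": 0, "rx": 0, "ry": 0, "rz": -0.833, "fingers": 0}, {"dx": -0.113, "dy": -0.045, "dz": 0, "rx": 0, "ry": 0, "rz": -0.833, "fingers": 0}, {"dx": -0.113, "dy": -0.045, "dz": 0, "rx": 0, "ry": 0, "rz": -0.833, "fingers": 0}, {"dx": -0.113, "dy": -0.045, "dz": 0, "rx": 0, "ry": 0, "rz": -0.833, "fingers": 0}, {"dx": -0.113, "dy": -0.045, "dz": 0, "rx": 0, "ry": 0, "rz": -0.833, "fingers": 0}, {"dx": -0.113, "dy": -0.045, "dz": 0, "rx": 0, "ry": 0, "rz": -0.833, "fingers": 0}, {"dx": -0.113, "dy": -0.045, "dz": 0, "rx": 0, "ry": 0, "rz": -0.833, "fingers": 0}, {"dx": -0.113, "dy": -0.045, "dz": 0, "rx": 0, "ry": 0, "rz": -0.833, "fingers": 0}, {"dx": -0.113, "dy": -0.045, "dz": 0, "rx": 0, "ry": 0, "rz": -0.833, "fingers": 0}, {"dx": -0.113, "dy": -0.045, "dz": 0, "rx": 0, "ry": 0, "rz": -0.833, "fingers": 0}]'

```text
t: 5.6
tool_pos: [0.4506, -0.1441, 0.1088]
ee_rot: [180.0, 0.0, 140.4]
force: [-1.2, 3.7, 1.2]
finger_gap: -0.0001
grasp_force: 2.1
```

Request:
arm_command --rows '[{"dx": -0.113, "dy": -0.045, "dz": 0, "rx": 0, "ry": 0, "rz": -0.833, "fingers": 0}, {"dx": -0.113, "dy": -0.045, "dz": 0, "rx": 0, "ry": 0, "rz": -0.833, "fingers": 0}, {"dx": -0.113, "dy": -0.045, "dz": 0, "rx": 0, "ry": 0, "rz": -0.833, "fingers": 0}, {"dx": -0.113, "dy": -0.045, "dz": 0, "rx": 0, "ry": 0, "rz": -0.833, "fingers": 0}, {"dx": 0, "dy": 0, "dz": 0, "rx": 0, "ry": 0, "rz": 0, "fingers": 0}]'

```text
t: 6.1
tool_pos: [0.4594, -0.1561, 0.1088]
ee_rot: [-180.0, 0.1, 160.2]
force: [-0.2, 0.2, 0.1]
finger_gap: 0.0002
grasp_force: 0.0
```

```bash
python3 - <<'E'
from h import *
fr()
s=sense();im=snapshot("wrist");cv2.imwrite("pics/w3.png",im[:,:,::-1])
C=cam("wrist",s)
for a in (0,15,30):
    t=np.radians(-99.6-a);print(a,proj(C,[*(c+.05*np.array([np.cos(t),np.sin(t)])),.13]).round(0))
print(proj(C,[*c,.13]))
E
```

```text
6.1 p [ 16.1 -38.5] z 0.1087664877255947 a 10.161470197979554 F [-0.2  0.2  0.1] j [ -33.   23.   95.    0.   61. -103.]
0 [289. 404.]
15 [287. 372.]
30 [294. 339.]
[428.76884293 382.51331894]
```

View pics/w3.png

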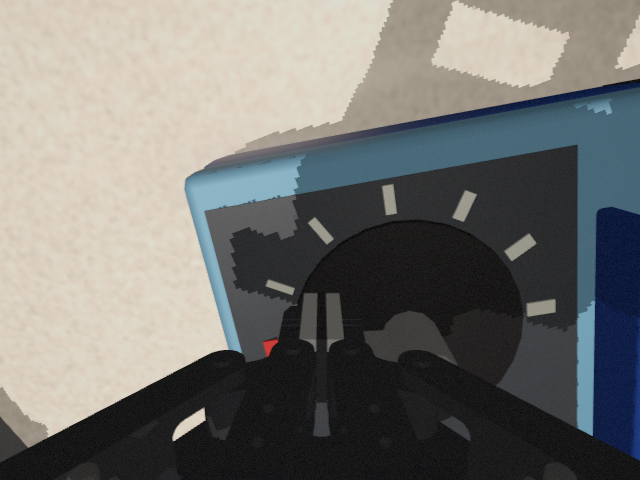

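The picture shows the red mark at (270,348) and mark 1 at (280,287). The lever is hidden behind the finger, which carries no load, so it has probably snapped to off. I'll lift, go to the other side of the lever and check.

Request:
arm_command --rows '[{"dx": 0.03, "dy": 0, "dz": -0.3, "rx": 0, "ry": 0, "rz": 0, "fingers": 0}, {"dx": 0, "dy": 0, "dz": -0.7, "rx": 0, "ry": 0, "rz": 0, "fingers": 0}, {"dx": 0, "dy": 0, "dz": -1, "rx": 0, "ry": 0, "rz": 0, "fingers": 0}, {"dx": 0, "dy": 0, "dz": -1, "rx": 0, "ry": 0, "rz": 0, "fingers": 0}, {"dx": 0, "dy": 0, "dz": -1, "rx": 0, "ry": 0, "rz": 0, "fingers": 0}, {"dx": -0.78, "dy": 0.16, "dz": 0, "rx": 0, "ry": 0, "rz": 0, "fingers": 0}, {"dx": -0.79, "dy": 0.16, "dz": 0, "rx": 0, "ry": 0, "rz": 0, "fingers": 0}, {"dx": 0, "dy": 0, "dz": 0, "rx": 0, "ry": 0, "rz": -0.93, "fingers": 0}, {"dx": 0, "dy": 0, "dz": 0, "rx": 0, "ry": 0, "rz": -0.93, "fingers": 0}, {"dx": 0, "dy": 0, "dz": 0, "rx": 0, "ry": 0, "rz": -0.93, "fingers": 0}, {"dx": 0, "dy": 0, "dz": 0, "rx": 0, "ry": 0, "rz": -0.93, "fingers": 0}, {"dx": 0, "dy": 0, "dz": 0, "rx": 0, "ry": 0, "rz": 0, "fingers": 0}]'

```text
t: 7.35
tool_pos: [0.5055, -0.162, 0.229]
ee_rot: [-180.0, 0.0, -177.4]
force: [0.7, 0.1, 0.1]
finger_gap: -0.0001
grasp_force: 0.0
```

```bash
python3 - <<'E'
from h import *
fr()
s=sense();im=snapshot("wrist");cv2.imwrite("pics/w4.png",im[:,:,::-1])
C=cam("wrist",s)
for a in (0,15,30):
    t=np.radians(-99.6-a);print(a,proj(C,[*(c+.05*np.array([np.cos(t),np.sin(t)])),.13]).round(0))
print(proj(C,[*c,.13]))
E
```

```text
7.35 p [-16.2 -37.4] z 0.22904250774399554 a 347.80810857982414 F [0.7 0.1 0.1] j [ -31.   20.   78.    0.   82. -123.]
0 [302. 199.]
15 [309. 178.]
30 [321. 160.]
[381.43792445 215.77903552]
```

View pics/w4.png

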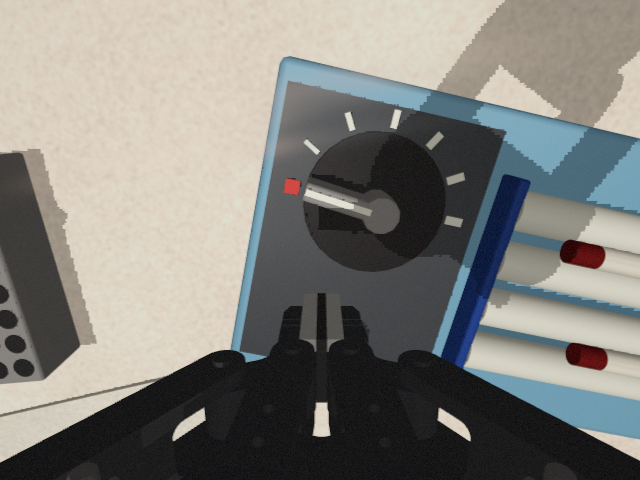

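The picture shows the lever's white line from about (370,212) to (305,190), pointing near the red mark at (292,187). I'll measure the angle from the white line to see whether it is truly at off.

```bash
cat >>h.py <<'E'
def lever(im,s,box):
    C=cam("wrist",s);u0,u1,v0,v1=box
    g=im[v0:v1,u0:u1].astype(int);m=(g.min(2)>185)
    v,u=np.nonzero(m);P=np.array([px(C,a+u0,b+v0,.13)[:2] for a,b in zip(u,v)])
    q=P.mean(0);d=np.linalg.svd(P-q)[2][0]
    d*=np.sign(d@(q-c));n=np.array([-d[1],d[0]])
    print("n",len(P),"lever a",(-99.6-np.degrees(np.arctan2(d[1],d[0])))%360,"len",np.ptp(P@d),"line offset from axis mm",1e3*(q-c)@n,"centroid a",(-99.6-np.degrees(np.arctan2(*(q-c)[::-1])))%360)
    return C
E
python3 - <<'E'
from h import *
s=sense();im=snapshot("wrist")
C=lever(im,s,(303,372,180,222))
t=np.radians(-99.6);print("red pred",proj(C,[*(c+.0592*np.array([np.cos(t),np.sin(t)])),.091]))
for z in(.09,.13):
  print(px(C,381,213,z))
cv2.imwrite("pics/w5.png",cv2.resize(im[150:270,260:420,::-1],None,fx=4,fy=4,interpolation=cv2.INTER_CUBIC))
E
```

```text
n 311 lever a 5.583497854410794 len 0.030640761866096246 line offset from axis mm 0.26171664757100394 centroid a 5.142381694953343
red pred [291.41757168 185.97061171]
[ 0.49448735 -0.11924963  0.09      ]
[ 0.48596803 -0.12571216  0.13      ]
```

View pics/w5.png

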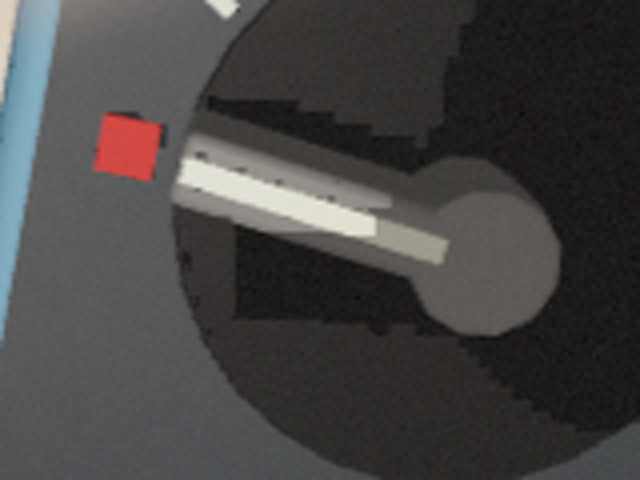

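The red mark projects where expected, but the lever rests at about 5 degrees, so it needs a little more push to off. I'll go back to the clockwise side.

Request:
arm_command --rows '[{"dx": 0.82, "dy": 0.19, "dz": 0, "rx": 0, "ry": 0, "rz": 0, "fingers": 0}, {"dx": 0.83, "dy": 0.19, "dz": 0, "rx": 0, "ry": 0, "rz": 0, "fingers": 0}, {"dx": 0, "dy": 0, "dz": 0, "rx": 0, "ry": 0, "rz": 0.87, "fingers": 0}, {"dx": 0, "dy": 0, "dz": 0, "rx": 0, "ry": 0, "rz": 0.87, "fingers": 0}, {"dx": 0, "dy": 0, "dz": 0, "rx": 0, "ry": 0, "rz": 0.87, "fingers": 0}, {"dx": 0, "dy": 0, "dz": 0, "rx": 0, "ry": 0, "rz": 0.87, "fingers": 0}, {"dx": 0, "dy": 0, "dz": 0, "rx": 0, "ry": 0, "rz": 0.87, "fingers": 0}, {"dx": 0, "dy": 0, "dz": 0.9, "rx": 0, "ry": 0, "rz": 0, "fingers": 0}, {"dx": 0, "dy": 0, "dz": 0.9, "rx": 0, "ry": 0, "rz": 0, "fingers": 0}, {"dx": 0, "dy": 0, "dz": 0.8, "rx": 0, "ry": 0, "rz": 0, "fingers": 0}, {"dx": 0, "dy": 0, "dz": 0, "rx": 0, "ry": 0, "rz": 0, "fingers": 0}]'

```text
t: 8.55
tool_pos: [0.4545, -0.1523, 0.1483]
ee_rot: [180.0, -0.3, 156.4]
force: [0.2, 0.1, 0.6]
finger_gap: 0.0002
grasp_force: 0.0
```

```bash
python3 -c "from h import *;fr()"
```

```text
8.55 p [ 19.6 -38. ] z 0.14830089288140297 a 14.003735073354932 F [0.2 0.1 0.6] j [-33.  20.  93.  -0.  68. -99.]
```

Request:
arm_command --rows '[{"dx": 0, "dy": 0, "dz": 0.7, "rx": 0, "ry": 0, "rz": 0, "fingers": 0}, {"dx": 0, "dy": 0, "dz": 0.4, "rx": 0, "ry": 0, "rz": 0, "fingers": 0}, {"dx": 0, "dy": 0, "dz": 0.22, "rx": 0, "ry": 0, "rz": 0, "fingers": 0}, {"dx": 0, "dy": 0, "dz": 0, "rx": 0, "ry": 0, "rz": 0, "fingers": 0}, {"dx": -0.1, "dy": -0.036, "dz": 0, "rx": 0, "ry": 0, "rz": -0.583, "fingers": 0}, {"dx": -0.1, "dy": -0.036, "dz": 0, "rx": 0, "ry": 0, "rz": -0.583, "fingers": 0}, {"dx": -0.1, "dy": -0.036, "dz": 0, "rx": 0, "ry": 0, "rz": -0.583, "fingers": 0}, {"dx": -0.1, "dy": -0.036, "dz": 0, "rx": 0, "ry": 0, "rz": -0.583, "fingers": 0}, {"dx": 0, "dy": 0, "dz": 0, "rx": 0, "ry": 0, "rz": 0, "fingers": 0}]'

```text
t: 9.45
tool_pos: [0.4653, -0.1607, 0.1119]
ee_rot: [-180.0, -0.1, 170.6]
force: [-4.0, 0.9, 3.2]
finger_gap: 0.0006
grasp_force: 2.2
```

```bash
python3 -c "from h import *;fr()"
```

```text
9.45 p [ 16.2 -38.6] z 0.11187028473006733 a 359.78421673909725 F [-4.   0.9  3.2] j [ -33.   24.   94.   -0.   63. -113.]
```

Request:
arm_command --rows '[{"dx": 0.15, "dy": 0, "dz": 0, "rx": 0, "ry": 0, "rz": 0, "fingers": 0}, {"dx": 0, "dy": 0, "dz": 0, "rx": 0, "ry": 0, "rz": 0, "fingers": 0}]'

```text
t: 9.65
tool_pos: [0.4612, -0.1602, 0.1115]
ee_rot: [-180.0, 0.1, 170.5]
force: [0.3, -0.8, 0.5]
finger_gap: 0.0002
grasp_force: 0.0
```

```bash
python3 -c "from h import *;fr()"
```

```text
9.65 p [ 20.3 -38.8] z 0.11152945511170227 a 359.894325914883 F [ 0.3 -0.8  0.5] j [ -33.   23.   95.    0.   62. -114.]
```

Request:
arm_command --rows '[{"dx": 0, "dy": 0, "dz": -0.6, "rx": 0, "ry": 0, "rz": 0, "fingers": 0}, {"dx": 0, "dy": 0, "dz": -1, "rx": 0, "ry": 0, "rz": 0, "fingers": 0}, {"dx": 0, "dy": 0, "dz": -1, "rx": 0, "ry": 0, "rz": 0, "fingers": 0}, {"dx": 0, "dy": 0, "dz": -1, "rx": 0, "ry": 0, "rz": 0, "fingers": 0}, {"dx": -0.77, "dy": 0.09, "dz": -0.3, "rx": 0, "ry": 0, "rz": 0, "fingers": 0}, {"dx": -0.77, "dy": 0.09, "dz": 0, "rx": 0, "ry": 0, "rz": 0, "fingers": 0}, {"dx": 0, "dy": 0, "dz": 0, "rx": 0, "ry": 0, "rz": -0.67, "fingers": 0}, {"dx": 0, "dy": 0, "dz": 0, "rx": 0, "ry": 0, "rz": -0.67, "fingers": 0}, {"dx": 0, "dy": 0, "dz": 0, "rx": 0, "ry": 0, "rz": -0.67, "fingers": 0}, {"dx": 0, "dy": 0, "dz": 0, "rx": 0, "ry": 0, "rz": 0, "fingers": 0}]'

```text
t: 10.65
tool_pos: [0.5078, -0.1624, 0.2281]
ee_rot: [-180.0, 0.0, -177.4]
force: [-0.5, -0.1, 1.3]
finger_gap: 0.0
grasp_force: 0.0
```

```bash
python3 - <<'E'
from h import *
fr()
s=sense();im=snapshot("wrist");lever(im,s,(303,372,180,222))
cv2.imwrite("pics/w6.png",im[:,:,::-1])
E
```

```text
10.65 p [-18.5 -38. ] z 0.22813272692402636 a 347.7836234631245 F [-0.5 -0.1  1.3] j [ -30.   20.   77.    0.   82. -123.]
n 318 lever a 359.84099601532233 len 0.031021552874222376 line offset from axis mm 0.21876904191882227 centroid a 359.4692780651088
```

The white line now reads about 0 degrees, so the lever is at off. I'll descend on the other side and push it clockwise.

Request:
arm_command --rows '[{"dx": 0, "dy": 0, "dz": 0.8, "rx": 0, "ry": 0, "rz": 0, "fingers": 0}, {"dx": 0, "dy": 0, "dz": 0.8, "rx": 0, "ry": 0, "rz": 0, "fingers": 0}, {"dx": 0, "dy": 0, "dz": 0.8, "rx": 0, "ry": 0, "rz": 0, "fingers": 0}, {"dx": 0, "dy": 0, "dz": 0.7, "rx": 0, "ry": 0, "rz": 0, "fingers": 0}, {"dx": 0, "dy": 0, "dz": 0.5, "rx": 0, "ry": 0, "rz": 0, "fingers": 0}, {"dx": 0, "dy": 0, "dz": 0.37, "rx": 0, "ry": 0, "rz": 0, "fingers": 0}, {"dx": 0, "dy": 0, "dz": 0, "rx": 0, "ry": 0, "rz": 0, "fingers": 0}]'

```text
t: 11.4
tool_pos: [0.5073, -0.1622, 0.1077]
ee_rot: [179.9, -0.1, -177.5]
force: [-0.2, -0.1, -0.1]
finger_gap: -0.0
grasp_force: 0.0
```

Request:
arm_command --rows '[{"dx": 0.113, "dy": -0.049, "dz": 0, "rx": 0, "ry": 0, "rz": 0.833, "fingers": 0}, {"dx": 0.113, "dy": -0.049, "dz": 0, "rx": 0, "ry": 0, "rz": 0.833, "fingers": 0}, {"dx": 0.113, "dy": -0.049, "dz": 0, "rx": 0, "ry": 0, "rz": 0.833, "fingers": 0}, {"dx": 0.113, "dy": -0.049, "dz": 0, "rx": 0, "ry": 0, "rz": 0.833, "fingers": 0}, {"dx": 0.113, "dy": -0.049, "dz": 0, "rx": 0, "ry": 0, "rz": 0.833, "fingers": 0}, {"dx": 0.113, "dy": -0.049, "dz": 0, "rx": 0, "ry": 0, "rz": 0.833, "fingers": 0}, {"dx": 0.113, "dy": -0.049, "dz": 0, "rx": 0, "ry": 0, "rz": 0.833, "fingers": 0}, {"dx": 0.113, "dy": -0.049, "dz": 0, "rx": 0, "ry": 0, "rz": 0.833, "fingers": 0}, {"dx": 0.113, "dy": -0.049, "dz": 0, "rx": 0, "ry": 0, "rz": 0.833, "fingers": 0}, {"dx": 0.113, "dy": -0.049, "dz": 0, "rx": 0, "ry": 0, "rz": 0.833, "fingers": 0}]'

```text
t: 12.4
tool_pos: [0.4725, -0.1651, 0.1097]
ee_rot: [180.0, 0.2, 132.4]
force: [2.0, -2.0, -1.5]
finger_gap: -0.0
grasp_force: 1.1
```

```bash
python3 -c "from h import *;fr()"
```

```text
12.4 p [-19.3 -38. ] z 0.10974191544563638 a 38.036242700696874 F [ 2.  -2.  -1.5] j [-33.  24.  93.  -0.  63. -75.]
```

Request:
arm_command --rows '[{"dx": 0.113, "dy": -0.049, "dz": 0, "rx": 0, "ry": 0, "rz": 0.833, "fingers": 0}, {"dx": 0.113, "dy": -0.049, "dz": 0, "rx": 0, "ry": 0, "rz": 0.833, "fingers": 0}, {"dx": 0.113, "dy": -0.049, "dz": 0, "rx": 0, "ry": 0, "rz": 0.833, "fingers": 0}, {"dx": 0.113, "dy": -0.049, "dz": 0, "rx": 0, "ry": 0, "rz": 0.833, "fingers": 0}, {"dx": 0.113, "dy": -0.049, "dz": 0, "rx": 0, "ry": 0, "rz": 0.833, "fingers": 0}, {"dx": 0.113, "dy": -0.049, "dz": 0, "rx": 0, "ry": 0, "rz": 0.833, "fingers": 0}, {"dx": 0.113, "dy": -0.049, "dz": 0, "rx": 0, "ry": 0, "rz": 0.833, "fingers": 0}, {"dx": 0.113, "dy": -0.049, "dz": 0, "rx": 0, "ry": 0, "rz": 0.833, "fingers": 0}, {"dx": 0.113, "dy": -0.049, "dz": 0, "rx": 0, "ry": 0, "rz": 0.833, "fingers": 0}, {"dx": 0.113, "dy": -0.049, "dz": 0, "rx": 0, "ry": 0, "rz": 0.833, "fingers": 0}, {"dx": 0.113, "dy": -0.049, "dz": 0, "rx": 0, "ry": 0, "rz": 0.833, "fingers": 0}, {"dx": 0.113, "dy": -0.049, "dz": 0, "rx": 0, "ry": 0, "rz": 0.833, "fingers": 0}]'

```text
t: 13.6
tool_pos: [0.4461, -0.1319, 0.1097]
ee_rot: [179.9, 0.1, 72.4]
force: [0.1, -1.7, -0.5]
finger_gap: 0.0001
grasp_force: 0.7
```

Request:
arm_command --rows '[{"dx": 0.113, "dy": -0.049, "dz": 0, "rx": 0, "ry": 0, "rz": 0.833, "fingers": 0}, {"dx": 0.113, "dy": -0.049, "dz": 0, "rx": 0, "ry": 0, "rz": 0.833, "fingers": 0}, {"dx": 0.113, "dy": -0.049, "dz": 0, "rx": 0, "ry": 0, "rz": 0.833, "fingers": 0}, {"dx": 0.07, "dy": -0.03, "dz": 0, "rx": 0, "ry": 0, "rz": 0.5, "fingers": 0}, {"dx": 0, "dy": 0, "dz": 0, "rx": 0, "ry": 0, "rz": 0, "fingers": 0}]'

```text
t: 14.1
tool_pos: [0.4462, -0.1182, 0.1095]
ee_rot: [179.9, -0.0, 54.6]
force: [0.5, -1.1, 0.2]
finger_gap: -0.0002
grasp_force: 0.0
```

```bash
python3 - <<'E'
from h import *
fr()
s=sense();im=snapshot("wrist");C=cam("wrist",s)
cv2.imwrite("pics/w7.png",im[:,:,::-1])
for a in (105,120,135):
    t=np.radians(-99.6-a);print(a,proj(C,[*(c+.05*np.array([np.cos(t),np.sin(t)])),.13]).round(0))
E
```

```text
14.1 p [-18.2 -37.9] z 0.1095018263612465 a 115.78976922922638 F [ 0.5 -1.1  0.2] j [-30.  21.  99.   0.  60.   6.]
105 [286. 321.]
120 [283. 285.]
135 [290. 248.]
```

View pics/w7.png

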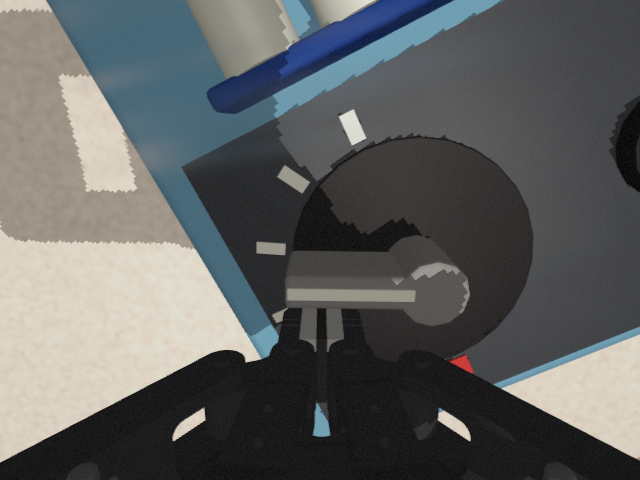

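The lever's white line runs from about (287,295) to (415,296), parallel to the tool's y axis, so the lever is at about 116 degrees. It needs 4 degrees more to reach speed four.

Request:
arm_command --rows '[{"dx": 0.07, "dy": -0.02, "dz": 0, "rx": 0, "ry": 0, "rz": 0.33, "fingers": 0}, {"dx": 0.07, "dy": -0.02, "dz": 0, "rx": 0, "ry": 0, "rz": 0.33, "fingers": 0}, {"dx": 0, "dy": 0, "dz": 0, "rx": 0, "ry": 0, "rz": 0, "fingers": 0}]'

```text
t: 14.45
tool_pos: [0.4475, -0.1144, 0.1091]
ee_rot: [179.9, 0.0, 50.7]
force: [-0.8, -0.5, 1.6]
finger_gap: -0.0001
grasp_force: 0.6
```

```bash
python3 - <<'E'
from h import *
fr()
s=sense();im=snapshot("wrist");C=cam("wrist",s);cv2.imwrite("pics/w8.png",im[:,:,::-1])
g=im[270:310,285:425].astype(int);print(g.min(2)[:,::20])
E
```

```text
14.45 p [-17. -38.] z 0.1090870233488522 a 119.66449796455713 F [-0.8 -0.5  1.6] j [-29.  21.  99.  -0.  60.  10.]
[[ 37  65  64  64  61  69  60]
 [ 41  67  66  65  63  67  60]
 [ 41  66  67  64  63  66  60]
 [ 40  67  66  65  67  66  61]
 [ 42  68  68  66  66  68  59]
 [ 44  66  65  67  65  66  58]
 [ 42  66  65  67  68  66  61]
 [ 41  65  63  68  65  63  63]
 [ 43  73  68  70  67  65  62]
 [ 45  78  74  71  69  64  60]
 [ 47  81  78  76  76  74  64]
 [ 50  82  82  79  79  74  75]
 [ 57  85  82  81  80  80  78]
 [ 55  80  85  84  81  81  85]
 [ 54  82  82  86  82  85 105]
 [ 55  83  84  86  82  81  84]
 [ 54  83  84  82  83  84  83]
 [ 53  84  85  86  84  82  82]
 [ 53  85  87  83  82  87  86]
 [ 54  84  83  85  87  85  82]
 [ 53  89  86  86  81  85  83]
 [ 54 112  98  87  84  83  82]
 [ 52 138 124 110  95  88  86]
 [ 55 136 137 136 120 110  94]
 [ 54 138 138 138 137 129 117]
 [ 53 137 138 138 137 138 137]
 [ 49 135 137 137 138 135 137]
 [ 56 137 137 137 138 137 138]
 [ 53 137 137 136 139 136 137]
 [ 52 137 140 137 137 138 135]
 [ 55 136 138 137 137 136 139]
 [ 55 137 138 138 137 136 136]
 [ 52 134 136 138 137 139 137]
 [ 55  94 123 133 136 138 139]
 [ 53  83  80  94 121 133 135]
 [ 53  80  83  83  87  98 129]
 [ 45  83  84  83  82  84  82]
 [ 37  82  83  83  83  84  84]
 [ 40  78  82  84  80  83  84]
 [ 34  75  74  82  80  81  83]]
```

Request:
arm_command --rows '[{"dx": -0.15, "dy": 0, "dz": 0, "rx": 0, "ry": 0, "rz": 0, "fingers": 0}, {"dx": 0, "dy": 0, "dz": -0.6, "rx": 0, "ry": 0, "rz": 0, "fingers": 0}, {"dx": 0, "dy": 0, "dz": -1, "rx": 0, "ry": 0, "rz": 0, "fingers": 0}, {"dx": 0, "dy": 0, "dz": -1, "rx": 0, "ry": 0, "rz": 0, "fingers": 0}, {"dx": 0, "dy": 0, "dz": -1, "rx": 0, "ry": 0, "rz": 0, "fingers": 0}, {"dx": 0, "dy": 0, "dz": -0.4, "rx": 0, "ry": 0, "rz": 0, "fingers": 0}, {"dx": 0, "dy": 0, "dz": 0, "rx": 0, "ry": 0, "rz": 0, "fingers": 0}]'

```text
t: 15.2
tool_pos: [0.4448, -0.1181, 0.2302]
ee_rot: [179.8, -0.0, 50.7]
force: [-1.2, -0.6, -0.9]
finger_gap: -0.0002
grasp_force: 0.0
```

```bash
python3 - <<'E'
from h import *
fr()
s=sense();im=snapshot("wrist");C=cam("wrist",s);cv2.imwrite("pics/w9.png",im[:,:,::-1])
for a in (105,120,135):
    t=np.radians(-99.6-a);print(a,proj(C,[*(c+.05*np.array([np.cos(t),np.sin(t)])),.13]).round(0))
print(proj(C,[*c,.13]))
E
```

```text
15.2 p [-21.5 -37.7] z 0.23018665666430593 a 119.66940551093862 F [-1.2 -0.6 -0.9] j [-30.  13.  88.   0.  79.  10.]
105 [303. 230.]
120 [300. 210.]
135 [302. 189.]
[381.02208483 210.01795492]
```

View pics/w9.png

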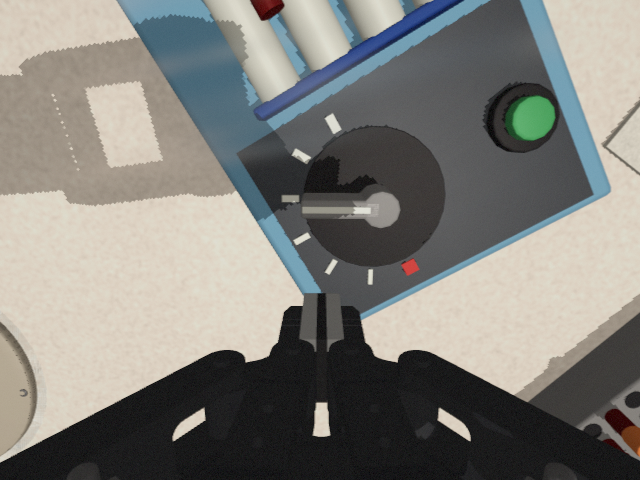

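The picture shows the lever's end at (303,210), exactly where 120 degrees projects, pointing at the fourth white mark (290,199). Next is the button, at (533,118).

Request:
arm_command --rows '[{"dx": 0.25, "dy": 0.45, "dz": 0, "rx": 0, "ry": 0, "rz": 0, "fingers": 0}, {"dx": 0.5, "dy": 0.89, "dz": 0, "rx": 0, "ry": 0, "rz": 0, "fingers": 0}, {"dx": 0.5, "dy": 0.89, "dz": 0, "rx": 0, "ry": 0, "rz": 0, "fingers": 0}, {"dx": 0.5, "dy": 0.89, "dz": 0, "rx": 0, "ry": 0, "rz": 0, "fingers": 0}, {"dx": 0.5, "dy": 0.88, "dz": 0, "rx": 0, "ry": 0, "rz": 0, "fingers": 0}, {"dx": 0.27, "dy": 0.44, "dz": 0, "rx": 0, "ry": 0, "rz": 0, "fingers": 0}, {"dx": 0, "dy": 0, "dz": 0.8, "rx": 0, "ry": 0, "rz": 0, "fingers": 0}, {"dx": 0, "dy": 0, "dz": 0.8, "rx": 0, "ry": 0, "rz": 0, "fingers": 0}, {"dx": 0, "dy": 0, "dz": 0.8, "rx": 0, "ry": 0, "rz": 0, "fingers": 0}, {"dx": 0, "dy": 0, "dz": 0.7, "rx": 0, "ry": 0, "rz": 0, "fingers": 0}, {"dx": 0, "dy": 0, "dz": 0, "rx": 0, "ry": 0, "rz": 0, "fingers": 0}]'

```text
t: 16.35
tool_pos: [0.5935, -0.1429, 0.1314]
ee_rot: [-179.5, 0.1, 50.7]
force: [-0.1, 0.1, 0.4]
finger_gap: -0.0
grasp_force: 0.0
```

```bash
python3 - <<'E'
from h import *
w=sense();print(w["tool_pos"],w["ee_rot"],w["force"])
im=cv2.imread("pics/w9.png").astype(int)
C=cam("wrist",dict(tool_pos=[.4448,-.1181,.2302],ee_rot=[179.8,0,50.7]))
m=(im[:,:,1]>im[:,:,2]+50)&(im[:,:,1]>im[:,:,0]+50);v,u=np.nonzero(m);print(len(u),u.mean(),v.mean(),px(C,u.mean(),v.mean(),.111))
E
```

```text
[ 0.59346025 -0.14286251  0.13140165] [-1.79541461e+02  1.17512969e-01  5.07016047e+01] [-0.1336922   0.06404767  0.35006759]
1436 533.2186629526462 117.71657381615599 [ 0.59597847 -0.14355148  0.111     ]
```

Request:
arm_command --rows '[{"dx": 0.03, "dy": 0.08, "dz": 0.4, "rx": 0, "ry": 0, "rz": 0, "fingers": 0}, {"dx": 0, "dy": 0, "dz": 0.2, "rx": 0, "ry": 0, "rz": 0, "fingers": 0}, {"dx": 0, "dy": 0, "dz": 0.1, "rx": 0, "ry": 0, "rz": 0, "fingers": 0}, {"dx": 0, "dy": 0, "dz": 0.08, "rx": 0, "ry": 0, "rz": 0, "fingers": 0}, {"dx": 0, "dy": 0, "dz": 0, "rx": 0, "ry": 0, "rz": 0, "fingers": 0}, {"dx": 0, "dy": 0, "dz": 0, "rx": 0, "ry": 0, "rz": 0, "fingers": 0}]'

```text
t: 16.95
tool_pos: [0.5979, -0.1443, 0.1126]
ee_rot: [180.0, -0.0, 50.7]
force: [-0.0, -0.5, 0.1]
finger_gap: 0.0001
grasp_force: 0.0
```

Request:
arm_command --rows '[{"dx": 0, "dy": 0, "dz": 0.1, "rx": 0, "ry": 0, "rz": 0, "fingers": 0}, {"dx": 0, "dy": 0, "dz": 0, "rx": 0, "ry": 0, "rz": 0, "fingers": 0}, {"dx": 0, "dy": 0, "dz": 0, "rx": 0, "ry": 0, "rz": 0, "fingers": 0}]'

```text
t: 17.25
tool_pos: [0.598, -0.1444, 0.1096]
ee_rot: [179.9, -0.0, 50.7]
force: [1.3, 1.0, 3.2]
finger_gap: -0.0003
grasp_force: 1.4
```

Request:
arm_command --rows '[{"dx": 0, "dy": 0, "dz": 0.05, "rx": 0, "ry": 0, "rz": 0, "fingers": 0}, {"dx": 0, "dy": 0, "dz": 0, "rx": 0, "ry": 0, "rz": 0, "fingers": 0}, {"dx": 0, "dy": 0, "dz": 0, "rx": 0, "ry": 0, "rz": 0, "fingers": 0}]'

```text
t: 17.55
tool_pos: [0.598, -0.1443, 0.108]
ee_rot: [180.0, -0.0, 50.7]
force: [0.8, -0.2, 3.2]
finger_gap: 0.0
grasp_force: 1.9
```

Request:
arm_command --rows '[{"dx": 0, "dy": 0, "dz": 0.05, "rx": 0, "ry": 0, "rz": 0, "fingers": 0}, {"dx": 0, "dy": 0, "dz": 0, "rx": 0, "ry": 0, "rz": 0, "fingers": 0}]'

```text
t: 17.75
tool_pos: [0.598, -0.1444, 0.1063]
ee_rot: [180.0, -0.0, 50.7]
force: [1.4, 0.0, 4.6]
finger_gap: 0.0
grasp_force: 2.3
```

Request:
arm_command --rows '[{"dx": 0, "dy": 0, "dz": 0.03, "rx": 0, "ry": 0, "rz": 0, "fingers": 0}, {"dx": 0, "dy": 0, "dz": 0, "rx": 0, "ry": 0, "rz": 0, "fingers": 0}]'

```text
t: 17.95
tool_pos: [0.598, -0.1444, 0.106]
ee_rot: [179.9, -0.0, 50.7]
force: [1.4, 0.6, 7.6]
finger_gap: -0.0001
grasp_force: 4.2
```

The force rose to 7.6 N and z stalled at 0.106, so the button is fully down. I'll release it and clear the mixer.

Request:
arm_command --rows '[{"dx": 0, "dy": 0, "dz": 0, "rx": 0, "ry": 0, "rz": 0, "fingers": 0}, {"dx": 0, "dy": 0, "dz": -0.3, "rx": 0, "ry": 0, "rz": 0, "fingers": 0}, {"dx": 0, "dy": 0, "dz": -0.8, "rx": 0, "ry": 0, "rz": 0, "fingers": 0}, {"dx": 0, "dy": 0, "dz": -1, "rx": 0, "ry": 0, "rz": 0, "fingers": 0}, {"dx": 0, "dy": 0, "dz": -1, "rx": 0, "ry": 0, "rz": 0, "fingers": 0}, {"dx": 0, "dy": 0, "dz": -1, "rx": 0, "ry": 0, "rz": 0, "fingers": 0}, {"dx": 0, "dy": 0, "dz": 0, "rx": 0, "ry": 0, "rz": 0, "fingers": 0}, {"dx": 0, "dy": 0, "dz": 0, "rx": 0, "ry": 0, "rz": 0, "fingers": 0}]'

```text
t: 18.75
tool_pos: [0.5973, -0.1441, 0.228]
ee_rot: [-179.9, 0.0, 50.7]
force: [1.5, 0.0, -0.8]
finger_gap: -0.0002
grasp_force: 0.0
```

```bash
python3 - <<'E'
from h import *
s=sense();im=snapshot("wrist");C=cam("wrist",s);print(s["tool_pos"],s["force"])
a=proj(C,[*c,.13]);t=np.radians(-99.6-120);b=proj(C,[*(c+.05*np.array([np.cos(t),np.sin(t)])),.13]);print(a,b)
cv2.imwrite("pics/w10.png",im[:,:,::-1])
E
```

```text
[ 0.59729798 -0.14409584  0.22801241] [ 1.51331146  0.01877498 -0.76717851]
[174.98182293 323.23425599] [ 99.78076532 322.7915012 ]
```

View pics/w10.png

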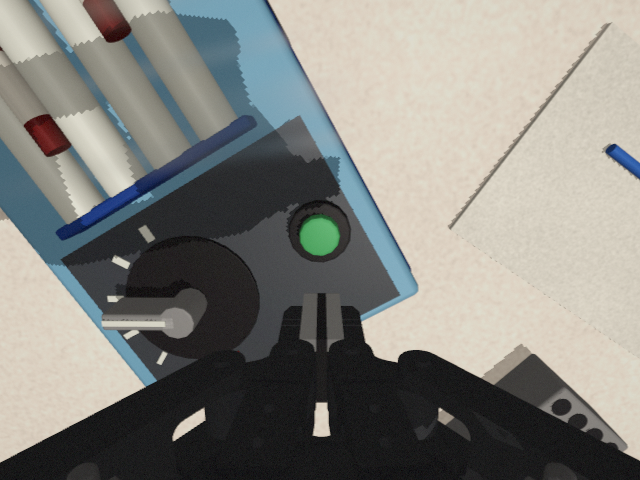

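The picture shows the lever's end at (102,322), where 120 degrees projects. The button at (320,236) is up again, and the tubes lie undisturbed.

```bash
python3 -c "
from workcell import *
print(close_job())"
```

```text
the job is handed in; nothing more can be done
None
```

The selector was pushed to off and then four clicks clockwise to speed four. Only then was the start button pressed fully down and let go. The job is handed in; the arm was clear of the mixer and the tubes, rack and scanner were never touched.

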